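Hold the coffee grinder's safety lid down

ROBOT

A 7-joint arm with a two-finger parallel gripper is mounted at the origin on the work surface. World frame = base frame: x ahead of the robot, y to its left, z up, the work surface at z = 0. Lengths are in m, angles in rad, forces in N, time in s.
With the tool pointing down it reaches from about 0.425 to 0.875 m from the base axis. Payload 8.4 kg.
Tool frame: the origin (TCP) lies midway between the tips of the shut fingers; the grasp point (between the pads) lies ctrl.pinch_z behind it (ctrl.pinch_z is the distance from the TCP to the grasp point, in m); z points along the fingers, y is the direction in which the jaws open and shut (so a half turn about z gives the same grasp; the last joint's range is limited). The gripper opens to 87 mm and grips with 3 to 60 N. Pads are 19 mm wide; open, the fingers measure 117 mm over their backs; the gripper's body (75 mm by 190 mm) begins 51 mm behind the grasp point.
Start: joints at [-1.227, 0.333, 0.04, 1.465, -0.013, 1.343, -0.059], TCP at [0.279, 0.587, 0.223] pointing down, gripper open.
Joint ranges: [-2.58, 2.58], [-0.38, 2.09], [-1.3, 1.39], [0.25, 2.4], [-1.5, 4.64], [0.08, 2.09], [-2.65, 2.65]. Speed limits (rad/s): [2.22, 2.22, 2.79, 2.79, 3.14, 3.14, 3.14].

INTERFACE

Orientations are given as a 3x3 rotation matrix whose columns are the frame's x, y, z axes.
In Python, from plant import sensors, eyes, order, ctrl gives the robot as it stands.
- The arm moves only by the tool step_arm, never from a script. Its argument "series" is a list of rows, each a list of 7 numbers: the shift along the tool's x, y, z in m, then the turn, a rotation vector about the tool's x, y, z in rad, then the opening, from 0 (shut) to 1 (fully open). In form: [[x, y, z, wx, wy, wz, gripper], ...]. A call has exactly 10 rows; each row is the pose to reach, as a shift and turn from the pose commanded when the call began, along the tool's axes at that moment; what a row does not reach only later rows make up. A row lasts 1/10 s, in which the tool goes at most 50 mm and 8.59 degrees, less where a joint would pass 70% of its speed; a pose out of reach is approached as far as the arm can. A call with a gripper value outside its range is refused whole. The fingers move at their own pace and stop on an object; "squeeze" is the grip in N (left out, the last holds). Time passes only in rows, so rows that repeat a pose let the fingers close, or fill a call up. It gives the time, the measured TCP pose, the force and the opening at its end, in the units of the state.
- sensors.read_state(): the state, without advancing time (a new reading comes with each control period).
- eyes.get_image(name): name is "scene" or "top" or "wrist"; returns a dict with "pixels" (400x640x3 uint8, red, green, blue), "z_map" (400x640 float32, m along the optical axis (not along the pixel's ray), 0 where there is no reading), "intrinsics" (3x3 intrinsics, pixels), "T" (4x4, takes a point from camera to world coordinates). Camera axes: x right, y up, looking along -z (the intrinsics and any distortion apply to the point x, -y, -z); pixel columns grow to the right and rows downward; lengths in m; the calibration is good to about 2 mm. The wrist camera is an equidistant fisheye: a pixel r from the principal point sees the ray r / f radians off the axis. A picture is of the moment at which its call begins.
- order.sign_off(): hands the job in, once; it reports no verdict.
The state is a dict: "clock": time; "qpos": joint angles; "joint_vel": joint speeds; "joint_efforts": joint torques, N m; "eef_pos": TCP position; "tool_rot": TCP orientation; "force": force on the tool from outside, world axes, zero at the start; "moment": the same for the moment, N m; "width": opening from 0.0 (shut) to 1.0 (fully open).
Only numpy, scipy, OpenCV 4.12 (cv2) and the standard library are available. Lean on these libraries where they do the work, as an engineer would, in place of code of your own. Each camera call takes 0.05 s, during which the arm holds its last target. There are 200 camera calls.

TASK

Run the coffee grinder: pick up its lid, the one with a bar-shaped grip and a tab sticking out of its edge, set it on the grinder's open top with the tab over the spring-loaded switch pin, and press it down until it sits fully home and level on the rim, which pushes the pin in. The grinder only runs while the lid is held down, so keep it pressed firmly but without forcing it (about 10 to 40 N), and finish still holding it down: do not let go. Work the pin only with the lid, and leave the other kitchen things where they are.

Things in the scene. Friction and masses are not known exactly. Their poses are not given: they have to be found in the camera images.
- lid_grip (a point): Centre of the bar grip on the loose grinder lid (grey plastic, about 0.1 kg). The bar is 22 mm wide (lid x), 50 mm long (lid y), 32 mm tall: 16 mm above and below this point. It stands on a disc 90 mm across, 8 mm thick. A tab sticks out of the disc's edge along lid +x. z points up.
- lid_tab (a point): Outer end of the lid's tab, on the tab's underside: 70 mm from the lid's axis along lid +x, 24 mm below lid_grip. The tab is 20 mm wide, 8 mm thick, level with the disc. A round boss 62 mm across, 12 mm tall, with a tapered end, is under the disc; the lid lies upright on it on the counter, lid_grip then 36 mm up.
- grinder_mouth (a point): Centre of the rim on top of the coffee grinder (white, fixed, upright, 92 mm across), 110 mm above the counter, z up, +x to the switch housing (28 mm wide, 98 mm tall, out to 71 mm from the axis). Its bowl is 68 mm across, 32 mm deep: the lid's boss fits with 3 mm to spare all round. Lid fully home: disc on the rim, lid_grip 24 mm straight above this point, lid x along grinder x.
- pin_top (a point): Rounded top of the steel switch pin, 11 mm across, 57 mm from the grinder's axis along its +x. Free, it stands 8 mm above the rim; the lid's tab pushes it down.
- switch_pin (a joint): Travel of the switch pin in m: 0 free, growing downward; 0.008 with the lid fully home on the rim. Its spring needs 3 N to start and 6.2 N at 8 mm, and lifts the lid's tab again when the lid is let go.
- jar_lid: Another lid lying on the counter, NOT the grinder's: plain round, grey, 92 mm across, with a round knob 34 mm across, no tab, 46 mm tall; origin at the centre of its underside.
- canister: Open white ceramic canister, 90 mm across, 110 mm tall; origin at the centre of its underside.
- mug: White mug, 80 mm across, 92 mm tall, handle at its +y; origin at the centre of its underside.
- bean_jar: Amber glass jar with a steel cap, 76 mm across, 125 mm tall; origin at the centre of its underside.
- shaker: Small white shaker with a steel cap, 42 mm across, 85 mm tall; origin at the centre of its underside.
- bowl: White bowl, 124 mm across, 50 mm tall; origin at the centre of its underside.
- spoon: Steel spoon, 160 mm long, lying along its x; origin on its underside.
Things that resemble listed ones, but are neither listed nor needed, are in the scene too. What is shaped like the part that bears lid_grip but blue or turquoise is not meant.

How it is judged:
On the way, in this order (a step that is already met when the one before it is completed fails the run):
1. the lid is carried over the grinder: above its top and within 25 mm of its axis, pin still free (horizontal distance between lid_grip and grinder_mouth below 0.025 m and z of lid_grip in the frame of grinder_mouth above 0.03 m and value of joint switch_pin below 0.003 m), for 0.1 s.
2. the lid is held fully home, pin pressed, for 1.5 s (horizontal distance between lid_grip and grinder_mouth below 0.006 m and z of lid_grip in the frame of grinder_mouth below 0.0265 m and angle between lid_grip's own z axis and vertical below 0.06 rad and value of joint switch_pin above 0.0065 m), for 1.5 s.
At the end, for the whole second after the job is handed in: The lid sits on the grinder's rim (axis within 6 mm, height within 2.5 mm of home, tilt under 0.06 rad), the switch pin is pressed at least 6.5 mm by it, and the fingers still press the lid down, with 8 to 45 N between lid and grinder (all of step 2 and contact force between the fingers and lid above 2 N and contact force between lid and grinder between 8 and 45 N); the arm keeps its last pose, push and grip.
It fails at once if the grinder is pushed with more than 60 N (contact force between any of lid, the arm, the fingers and grinder above 60 N).
It fails at once if the switch pin is worked by the fingers instead of the lid (contact force between the fingers and switch_pin above 1.5 N).
It fails at once if another thing on the counter is moved by more than 30 mm (distance of any of jar_lid, canister, mug, bean_jar, shaker, bowl, spoon from where it was at the start of the episode above 0.03 m).
It fails at once if another thing is knocked over (angle between any of jar_lid, canister, mug, bean_jar, shaker, bowl's own z axis and vertical above 0.5 rad).
It also fails if it takes over 43 s, if anything falls off the work surface, if the arm or the gripper's body presses on something with over 40 N, if the wrist force passes 120 N, or if a joint passes its speed limit or range.

## Working session

There is one attempt and no reset: what is moved stays moved. The work goes in short steps, Python scripts to look and compute and a tool call to move; the robot and the scene stay as the last step left them, time stands still between calls to the robot, and variables do not carry over. Pictures are saved under pics/ and viewed, about 8 in all and at most 12, crops included, and the job is handed in when it is done.

Besides the shell and the picture viewer there is one more tool, called as name([rows], argument=value, ...), one row to a line, values as JSON. step_arm: Moves the arm, as the interface text tells. Its arguments: {"type":"object","properties":{"series":{"type":"array","items":{"type":"array","items":{"type":"number"}}},"squeeze":{"type":"number"}},"required":["series"]}

```bash
mkdir -p pics
cat > h.py <<'E'
import numpy as np, cv2
from plant import sensors, eyes, order, ctrl
def grab(n):
    d=eyes.get_image(n); np.savez(f'/tmp/{n}.npz',**d); return d
def load(n): return dict(np.load(f'/tmp/{n}.npz'))
def cloud(d):  # world point per pixel (pinhole)
    K,T,z=d['intrinsics'],d['T'],d['z_map']
    v,u=np.mgrid[:z.shape[0],:z.shape[1]]
    p=np.stack([(u-K[0,2])/K[0,0]*z,-(v-K[1,2])/K[1,1]*z,-z],-1)
    return p@T[:3,:3].T+T[:3,3]
def save(d,f,crop=None,s=1):
    im=d['pixels'][...,::-1]
    if crop: a,b,c,e=crop; im=im[b:e,a:c]
    cv2.imwrite(f'pics/{f}.png',cv2.resize(im,None,fx=s,fy=s,interpolation=cv2.INTER_CUBIC))
E
python3 - <<'E'
from h import *
ims=[grab('scene'),grab('top')]
save(ims[0],'scene'); save(ims[1],'top',s=1.25)
print(sensors.read_state(), ctrl.pinch_z)
for d in ims: print(d['intrinsics'],d['T'])
E
```

```text
{'clock': 0.1, 'qpos': array([-1.22720268,  0.33384603,  0.03987372,  1.46616208, -0.01339519,
        1.34330355, -0.05848146]), 'joint_vel': array([ 5.44596037e-04, -1.57161782e-03,  4.41581743e-04, -2.98400096e-03,
       -6.60232945e-05, -4.95336327e-05,  4.00968195e-04]), 'joint_efforts': array([ 5.21421171e-03, -6.57812905e+01,  1.34089485e+00, -4.04709542e+01,
       -5.97120705e-02,  4.10410459e-02,  1.02051329e-04]), 'eef_pos': array([0.27834848, 0.58692424, 0.22175464]), 'tool_rot': array([[-9.03559908e-01,  4.28461448e-01, -5.28948713e-04],
       [ 4.28461763e-01,  9.03558900e-01, -1.35343220e-03],
       [-1.01957203e-04, -1.44954137e-03, -9.99998944e-01]]), 'force': array([-2.01884281, -0.024663  ,  0.03803648]), 'moment': array([-0.00348867, -0.00160323, -0.01453445]), 'width': 0.9993688442880577} 0.0187
[[488.89251504   0.         330.21598437]
 [  0.         488.89251504 206.53261991]
 [  0.           0.           1.        ]] [[-0.29731971 -0.50571018  0.80985073  1.57523412]
 [ 0.95443265 -0.1802332   0.23785356  0.31816261]
 [ 0.02567703  0.84366652  0.53625319  0.78252574]
 [ 0.          0.          0.          1.        ]]
[[505.7960982    0.         321.44465395]
 [  0.         505.7960982  200.95046629]
 [  0.           0.           1.        ]] [[ 1.79127539e-02  9.81624916e-01 -1.89978044e-01  2.50489531e-01]
 [-9.99839537e-01  1.76216828e-02 -3.22140746e-03  4.51320841e-03]
 [ 1.85519003e-04  1.90005264e-01  9.81783054e-01  1.44703617e+00]
 [ 0.00000000e+00  0.00000000e+00  0.00000000e+00  1.00000000e+00]]
```

View pics/top.png

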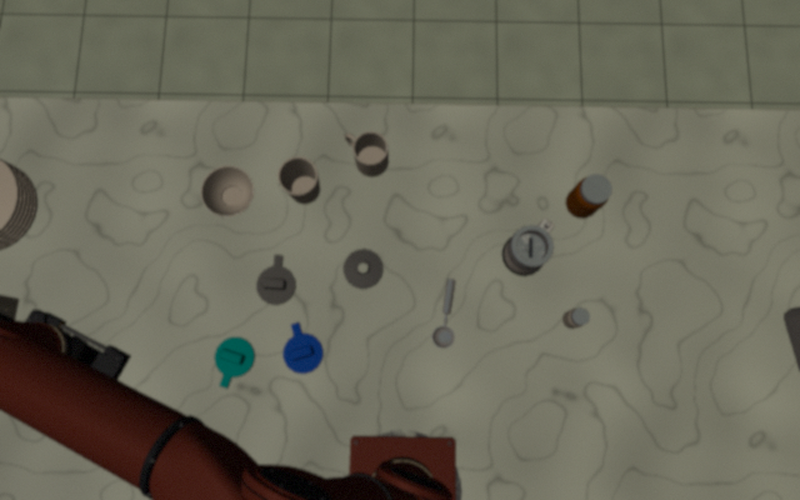

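View pics/scene.png

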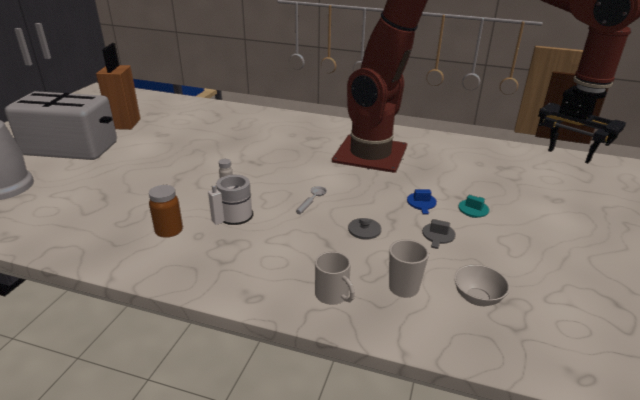

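Top view, at 800x500: the candidate lids are grey with a bar and tab (276,285), grey with a round knob (363,268, the jar lid), blue (303,352) and turquoise (235,357). Only the one at (276,285) is grey with both a bar and a tab. The grinder is at (531,246), with its housing and pin towards (546,224). I'll measure both and confirm in a crop.

```bash
cat > m.py <<'E'
from h import *
d=load('top'); P=cloud(d)
def fit(m):
    return cv2.minEnclosingCircle(P[m][:,:2].astype(np.float32).reshape(-1,1,2)), m.sum()
def near(c,r): 
    m=np.zeros(P.shape[:2],np.uint8); cv2.circle(m,c,r,1,-1); return m>0
z=P[...,2]
n=near((221,226),28)
print('bg z',np.median(z[near((221,270),8)]))
bar=n&(z>.040)&(z<.06); body=n&(z>.008)
b=P[bar]; print('bar',bar.sum(),np.median(b[:,2]),b[:,:2].mean(0),cv2.minAreaRect(b[:,:2].astype(np.float32)))
disc=n&(z>.012)&(z<.028); print('disc',fit(disc)); q=P[disc]
c=b[:,:2].mean(0); r=np.linalg.norm(q[:,:2]-c,axis=1); t=q[r>.052]; print('tab',len(t),t.mean(0),np.degrees(np.arctan2(*(t[:,:2].mean(0)-c)[::-1])))
g=near((425,193),32)
print('hist',np.histogram(z[g],bins=np.arange(0,.14,.01)))
rim=g&(z>.105)&(z<.114); print('rim',fit(rim)); 
q=P[rim]; A=np.c_[2*q[:,:2],np.ones(len(q))]
print(np.median(q[:,2]), q[:,:2].min(0),q[:,:2].max(0))
hi=g&(z>.1145); print('hi',hi.sum(),P[hi].mean(0) if hi.any() else '')
ho=g&(z>.09)&(z<.104); print('94-104',ho.sum(),P[ho].mean(0))
a=d['pixels'][150:270,175:295]; bb=d['pixels'][140:260,370:490]
cv2.imwrite('pics/crop.png',cv2.resize(np.clip(np.hstack([a,bb])*1.8,0,255).astype(np.uint8)[...,::-1],None,fx=3.3,fy=3.3,interpolation=cv2.INTER_CUBIC))
E
python3 m.py
```

```text
bg z 0.0009326202629338365
bar 151 0.05153098019612479 [0.44466101 0.2939585 ] ((0.4453790783882141, 0.2946256995201111), (0.04942921921610832, 0.0225426834076643), 88.15010070800781)
disc (((0.4575066566467285, 0.29735687375068665), 0.05711788311600685), np.int64(670))
tab 45 [0.50576399 0.29342615 0.02055263] -0.499168598710555
hist (array([1108,   35,   28,   18,   35,   18,   28,  269,  207,  129,  249,
        222,    1,    0]), array([0.  , 0.01, 0.02, 0.03, 0.04, 0.05, 0.06, 0.07, 0.08, 0.09, 0.1 ,
       0.11, 0.12, 0.13, 0.14]))
rim (((0.5359170436859131, -0.2753899395465851), 0.05429498851299286), np.int64(384))
0.10980217933636816 [ 0.48378031 -0.31715461] [ 0.58060047 -0.22649791]
hi 45 [ 0.45085302 -0.19557437  0.50085473]
94-104 163 [ 0.54556696 -0.28299009  0.09646664]
```

View pics/crop.png

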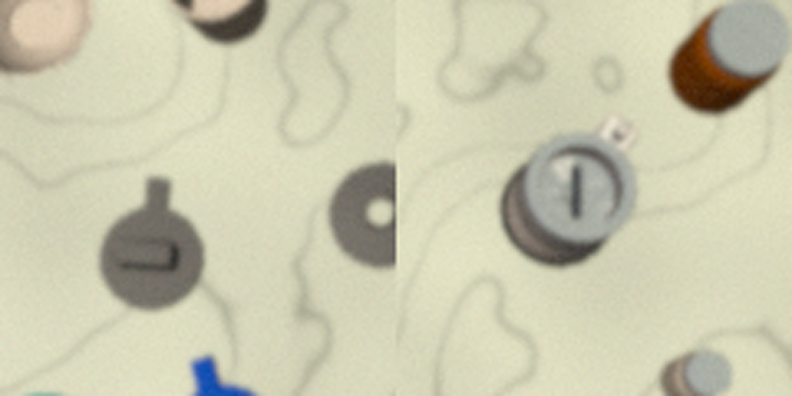

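The crop confirms it: grey lid, bar along world y, tab along world +x (yaw about -1°). On the grinder the pin is at crop (618,132) and the rim centre at (580,187). Next: refine the grinder and compute the first move.

```bash
cat >> h.py <<'E'
from scipy.spatial.transform import Rotation as R
def ray(d,uv,h):
    K,T=d['intrinsics'],d['T']; uv=np.atleast_2d(uv)
    r=np.c_[(uv[:,0]-K[0,2])/K[0,0],-(uv[:,1]-K[1,2])/K[1,1],-np.ones(len(uv))]@T[:3,:3].T
    o=T[:3,3]; return o+r*((h-o[2])/r[:,2])[:,None]
def circ(p):
    x,y=p[:,0],p[:,1]; s=np.linalg.lstsq(np.c_[2*x,2*y,np.ones(len(x))],x*x+y*y,rcond=None)[0]
    return s[:2],np.sqrt(s[2]+s[0]**2+s[1]**2)
def go(pos,ydeg):  # shift+rotvec in tool frame to TCP pos, tool down with tool y at ydeg
    s=sensors.read_state(); M=s['tool_rot']; a=np.radians(ydeg)
    y=np.array([np.cos(a),np.sin(a),0]); z=np.array([0,0,-1.]); G=np.c_[np.cross(y,z),y,z]
    print('shift',np.round(M.T@(np.array(pos)-s['eef_pos']),4),'rot',np.round(R.from_matrix(M.T@G).as_rotvec(),4),'tcp',s['eef_pos'].round(4),'F',s['force'].round(1),'w',round(s['width'],3),'t',s['clock'])
E
python3 - <<'E'
from h import *
d=load('top')
P=cloud(d); z=P[...,2]
n=np.zeros(z.shape,np.uint8); cv2.circle(n,(425,193),32,1,-1)
m=((n>0)&(z>.106)&(z<.114)).astype(np.uint8)
c0=np.array([.535,-.275])
q=P[m>0][:,:2]
for _ in range(6):
    r=np.linalg.norm(q-c0,axis=1); c,rr=circ(q[(r>.033)&(r<.047)]); c0=c
print('rim annulus',c,rr)
# outer edge from rays by colour: grey ring
print('px rim',ray(d,(425.8,196.7),.110),'pin',ray(d,(437.3,180),.118))
hs=(z>.094)&(z<.101)&(n>0); q=P[hs][:,:2]; r=np.linalg.norm(q-c0,axis=1); t=q[(r>.05)&(r<.075)]
print('housing',len(t),t.mean(0),np.degrees(np.arctan2(*(t.mean(0)-c0)[::-1])))
go([.445,.294,.14],-1.3)
E
```

```text
rim annulus [ 0.52857995 -0.27199135] 0.04027260248505756
px rim [[ 0.52593588 -0.27228841  0.11      ]] pin [[ 0.57083905 -0.30263513  0.118     ]]
housing 44 [ 0.5780771  -0.30831851] -36.27585525674106
shift [-0.2761 -0.1932  0.0821] rot [-1.2000e-03  9.0000e-04  1.1507e+00] tcp [0.2783 0.5869 0.2218] F [-2. -0.  0.] w 0.999 t 0.1
```

step_arm([
  [-0.035, -0.025, 0.01, 0, 0, 0.14, 1],
  [-0.07, -0.05, 0.02, 0, 0, 0.28, 1],
  [-0.105, -0.073, 0.03, 0, 0, 0.42, 1],
  [-0.14, -0.097, 0.04, 0, 0, 0.56, 1],
  [-0.175, -0.122, 0.05, 0, 0, 0.7, 1],
  [-0.21, -0.147, 0.06, 0, 0, 0.84, 1],
  [-0.245, -0.171, 0.07, 0, 0, 0.98, 1],
  [-0.276, -0.193, 0.082, 0, 0, 1.1, 1],
  [-0.276, -0.193, 0.082, 0, 0, 1.15, 1],
  [-0.276, -0.193, 0.082, 0, 0, 1.15, 1],
], squeeze=25)

```text
clock: 1.1
eef_pos: [0.4454, 0.2934, 0.1401]
tool_rot: [[0.025, 1.0, -0.001], [1.0, -0.025, -0.001], [-0.001, -0.001, -1.0]]
force: [-0.5, -0.2, -0.4]
width: 0.999
```

Run:
```python
from h import *
d=grab('wrist'); save(d,'w1'); print(d['intrinsics'],d['T'])
go([.445,.294,.0245],-1.3)
```

```text
[[309.70691629   0.         314.27949855]
 [  0.         309.70691629 198.01228002]
 [  0.           0.           1.        ]] [[ 0.99968814  0.02375056  0.00771552  0.4477162 ]
 [-0.02495183  0.96251969  0.27006157  0.36659035]
 [-0.00101223 -0.27016987  0.96281214  0.30070068]
 [ 0.          0.          0.          1.        ]]
shift [-7.000e-04  1.000e-04  1.159e-01] rot [-0.0005  0.0001  0.0017] tcp [0.445  0.2947 0.1404] F [-1.2  0.2 -0. ] w 0.997 t 1.15
```

View pics/w1.png

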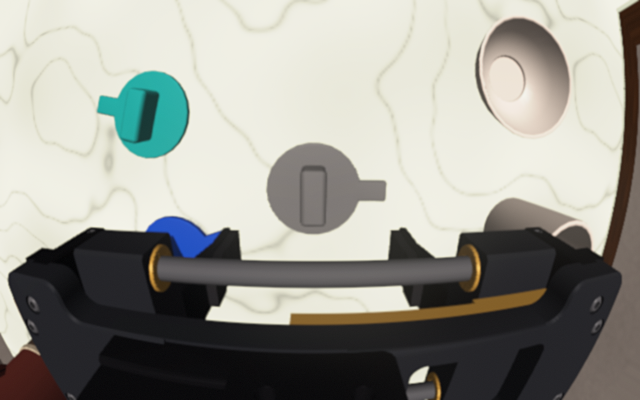

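The wrist view shows the grey lid at (313,187), tab to the right (372,190), bar upright, blue lid at (180,235) behind a finger. I'll refine the lid pose from this picture.

```bash
cat >> h.py <<'E'
def fray(d,uv,h):
    K,T=d['intrinsics'],d['T']; uv=np.atleast_2d(uv).astype(float)
    x,y=uv[:,0]-K[0,2],uv[:,1]-K[1,2]; r=np.hypot(x,y)+1e-9; th=r/K[0,0]
    v=np.c_[np.sin(th)*x/r,-np.sin(th)*y/r,-np.cos(th)]@T[:3,:3].T
    o=T[:3,3]; return o+v*((h-o[2])/v[:,2])[:,None]
E
python3 - <<'E'
from h import *
d=load('wrist'); hsv=cv2.cvtColor(d['pixels'],cv2.COLOR_RGB2HSV)
m=((hsv[...,2]>60)&(hsv[...,2]<160)&(hsv[...,1]<60)).astype(np.uint8)
m[:,:255]=0;m[:,400:]=0;m[:125]=0;m[238:]=0
m=cv2.morphologyEx(m,cv2.MORPH_CLOSE,np.ones((9,9)))
c=max(cv2.findContours(m,0,cv2.CHAIN_APPROX_NONE)[0],key=cv2.contourArea)[:,0]
p=fray(d,c,.020)[:,:2]; c0=np.array([.445,.294])
for _ in range(5):
    r=np.linalg.norm(p-c0,axis=1); c0,rr=circ(p[r<.0475])
f=m.nonzero(); q=fray(d,np.c_[f[1],f[0]],.020)[:,:2]; r=np.linalg.norm(q-c0,axis=1); t=q[(r>.052)&(r<.068)].mean(0)-c0
print('lid',c0,rr,np.degrees(np.arctan2(t[1],t[0])))
go([*c0,.0245],np.degrees(np.arctan2(t[1],t[0])))
E
```

```text
lid [0.44470237 0.29579528] 0.04331357456935034 -2.0002330933198977
shift [ 0.0011 -0.0002  0.1159] rot [-0.0005  0.0001  0.0139] tcp [0.445  0.2947 0.1404] F [-1.2  0.2 -0. ] w 0.997 t 1.15
```

step_arm([
  [0.001, 0, 0.03, 0, 0, 0.005, 1],
  [0.001, 0, 0.06, 0, 0, 0.005, 1],
  [0.001, 0, 0.09, 0, 0, 0.005, 1],
  [0.001, 0, 0.105, 0, 0, 0.005, 1],
  [0.001, 0, 0.115, 0, 0, 0.005, 1],
  [0.001, 0, 0.115, 0, 0, 0.005, 1],
  [0.001, 0, 0.115, 0, 0, 0.005, 0],
  [0.001, 0, 0.115, 0, 0, 0.005, 0],
  [0.001, 0, 0.115, 0, 0, 0.005, 0],
  [0.001, 0, 0.115, 0, 0, 0.005, 0],
], squeeze=30)

```text
clock: 2.15
eef_pos: [0.4455, 0.2959, 0.0262]
tool_rot: [[0.027, 1.0, 0.001], [1.0, -0.027, 0.001], [0.001, 0.001, -1.0]]
force: [-1.6, -0.5, -0.0]
width: 0.722
```

step_arm([
  [0, 0, 0, 0, 0, 0, 0],
  [0, 0, 0, 0, 0, 0, 0],
  [0, 0, 0, 0, 0, 0, 0],
  [0, 0, -0.02, 0, 0, 0, 0],
  [0, 0, -0.05, 0, 0, 0, 0],
  [0, 0, -0.09, 0, 0, 0, 0],
  [0, 0, -0.13, 0, 0, 0, 0],
  [0, 0, -0.17, 0, 0, 0, 0],
  [0, 0, -0.2, 0, 0, 0, 0],
  [0, 0, -0.2, 0, 0, 0, 0],
])

```text
clock: 3.15
eef_pos: [0.447, 0.2969, 0.2302]
tool_rot: [[0.027, 1.0, 0.005], [1.0, -0.027, 0.005], [0.005, 0.005, -1.0]]
force: [0.5, 0.3, -1.1]
width: 0.004
```

Run:
```python
from h import *
d=grab('wrist'); save(d,'w2')
go([.42,-.215,.25],-35)
```

```text
shift [-0.5117 -0.0122 -0.0239] rot [ 0.0018 -0.0036  0.5838] tcp [0.4461 0.2963 0.2276] F [-0.   1.  -0.5] w 0.002 t 3.2
```

View pics/w2.png

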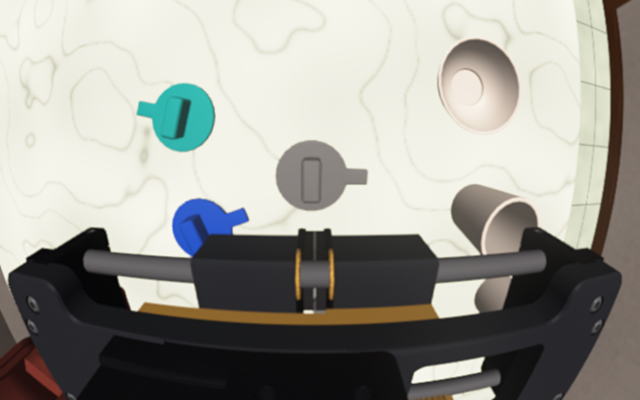

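The fingers close more slowly than I allowed for, so they shut above the lid. It appears still at its place (311,176). I'll check its position, then redo the grasp.

Run:
```python
from h import *
d=load('wrist'); hsv=cv2.cvtColor(d['pixels'],cv2.COLOR_RGB2HSV)
m=((hsv[...,2]>60)&(hsv[...,2]<160)&(hsv[...,1]<60)).astype(np.uint8)
m[:,:265]=0;m[:,380:]=0;m[:130]=0;m[218:]=0
m=cv2.morphologyEx(m,cv2.MORPH_CLOSE,np.ones((9,9)))
c=max(cv2.findContours(m,0,cv2.CHAIN_APPROX_NONE)[0],key=cv2.contourArea)[:,0]
p=fray(d,c,.020)[:,:2]; c0=np.array([.445,.294])
for _ in range(5):
    r=np.linalg.norm(p-c0,axis=1); c0,rr=circ(p[r<.0475])
f=m.nonzero(); q=fray(d,np.c_[f[1],f[0]],.020)[:,:2]; r=np.linalg.norm(q-c0,axis=1); t=q[(r>.052)&(r<.068)].mean(0)-c0
print('lid',c0,rr,np.degrees(np.arctan2(t[1],t[0])))
go([.445,.2955,.0245],-1.8)
```

```text
lid [0.44464262 0.29526779] 0.042734654491401305 -1.9336261839798516
shift [-0.0014 -0.0016  0.2031] rot [ 0.0027 -0.0029  0.0044] tcp [0.4461 0.2963 0.2276] F [-0.   1.  -0.5] w 0.002 t 3.2
```

step_arm([
  [0, 0, 0.03, 0, 0, 0, 0.8],
  [0, 0, 0.06, 0, 0, 0, 0.8],
  [0, 0, 0.08, 0, 0, 0, 0.8],
  [0, 0, 0.1, 0, 0, 0, 0.8],
  [0, 0, 0.11, 0, 0, 0, 0.8],
  [0, 0, 0.12, 0, 0, 0, 0.8],
  [0, 0, 0.13, 0, 0, 0, 0.8],
  [0, 0, 0.13, 0, 0, 0, 0.8],
  [0, 0, 0.13, 0, 0, 0, 0.8],
  [0, 0, 0.13, 0, 0, 0, 0.8],
])

```text
clock: 4.2
eef_pos: [0.4456, 0.2959, 0.0962]
tool_rot: [[0.027, 1.0, 0.001], [1.0, -0.027, 0.001], [0.001, 0.001, -1.0]]
force: [-0.7, 0.1, -0.3]
width: 0.775
```

step_arm([
  [0, 0, 0.02, 0, 0, 0, 0.8],
  [0, 0, 0.04, 0, 0, 0, 0.8],
  [0, 0, 0.06, 0, 0, 0, 0.8],
  [0, 0, 0.07, 0, 0, 0, 0.8],
  [0, 0, 0.07, 0, 0, 0, 0],
  [0, 0, 0.07, 0, 0, 0, 0],
  [0, 0, 0.07, 0, 0, 0, 0],
  [0, 0, 0.07, 0, 0, 0, 0],
  [0, 0, 0.07, 0, 0, 0, 0],
  [0, 0, 0.07, 0, 0, 0, 0],
])

```text
clock: 5.2
eef_pos: [0.4453, 0.2958, 0.0259]
tool_rot: [[0.027, 1.0, 0.0], [1.0, -0.027, 0.0], [0.0, 0.0, -1.0]]
force: [-0.9, 1.0, 0.8]
width: 0.34
```

step_arm([
  [0, 0, 0, 0, 0, 0, 0],
  [0, 0, 0, 0, 0, 0, 0],
  [0, 0, 0, 0, 0, 0, 0],
  [0, 0, 0, 0, 0, 0, 0],
  [0, 0, 0, 0, 0, 0, 0],
  [0, 0, 0, 0, 0, 0, 0],
  [0, 0, 0, 0, 0, 0, 0],
  [0, 0, 0, 0, 0, 0, 0],
  [0, 0, 0, 0, 0, 0, 0],
  [0, 0, 0, 0, 0, 0, 0],
])

```text
clock: 6.2
eef_pos: [0.4452, 0.2957, 0.0257]
tool_rot: [[0.027, 1.0, -0.0], [1.0, -0.027, 0.0], [0.0, -0.0, -1.0]]
force: [-2.2, -0.1, 5.9]
width: 0.25
```

Gripped (width 0.25, about 22 mm). Lift and carry it past the grinder, so that the wrist camera sees the rim.

step_arm([
  [0, 0, -0.02, 0, 0, 0, 0],
  [0, 0, -0.06, 0, 0, 0, 0],
  [0, 0, -0.1, 0, 0, 0, 0],
  [0, 0, -0.14, 0, 0, 0, 0],
  [-0.02, 0.01, -0.18, 0, 0, 0, 0],
  [-0.05, 0.02, -0.2, 0, 0, 0, 0],
  [-0.09, 0.04, -0.21, 0, 0, 0, 0],
  [-0.13, 0.06, -0.21, 0, 0, 0, 0],
  [-0.17, 0.07, -0.21, 0, 0, 0, 0],
  [-0.21, 0.08, -0.21, 0, 0, 0, 0],
])

```text
clock: 7.2
eef_pos: [0.5197, 0.0817, 0.2352]
tool_rot: [[0.027, 1.0, -0.0], [1.0, -0.027, -0.0], [-0.0, -0.0, -1.0]]
force: [0.4, 0.2, -1.6]
width: 0.251
```

step_arm([
  [-0.04, 0, 0, 0, 0, 0.05, 0],
  [-0.08, 0, 0, 0, 0, 0.11, 0],
  [-0.12, 0, 0, 0, 0, 0.17, 0],
  [-0.16, 0, 0, 0, 0, 0.23, 0],
  [-0.2, 0, 0, 0, 0, 0.29, 0],
  [-0.24, -0.01, 0, 0, 0, 0.35, 0],
  [-0.28, -0.02, 0, 0, 0, 0.41, 0],
  [-0.32, -0.03, 0, 0, 0, 0.47, 0],
  [-0.36, -0.04, 0, 0, 0, 0.53, 0],
  [-0.4, -0.05, 0, 0, 0, 0.58, 0],
])

```text
clock: 8.2
eef_pos: [0.4579, -0.3164, 0.2353]
tool_rot: [[0.572, 0.82, 0.0], [0.82, -0.572, 0.0], [0.0, 0.0, -1.0]]
force: [1.1, 0.9, -1.2]
width: 0.251
```

Run:
```python
from h import *
go([.447,-.38,.235],-35)
```

```text
shift [-0.0584  0.0274  0.0003] rot [ 0.0001 -0.0001  0.0016] tcp [ 0.4579 -0.3164  0.2353] F [ 1.1  0.9 -1.2] w 0.251 t 8.2
```

step_arm([
  [-0.02, 0.01, 0, 0, 0, 0, 0],
  [-0.04, 0.02, 0, 0, 0, 0, 0],
  [-0.058, 0.027, 0, 0, 0, 0, 0],
  [-0.058, 0.027, 0, 0, 0, 0, 0],
  [-0.058, 0.027, 0, 0, 0, 0, 0],
  [-0.058, 0.027, 0, 0, 0, 0, 0],
  [-0.058, 0.027, 0, 0, 0, 0, 0],
  [-0.058, 0.027, 0, 0, 0, 0, 0],
  [-0.058, 0.027, 0, 0, 0, 0, 0],
  [-0.058, 0.027, 0, 0, 0, 0, 0],
])

```text
clock: 9.2
eef_pos: [0.4479, -0.3778, 0.2356]
tool_rot: [[0.57, 0.822, 0.0], [0.822, -0.57, 0.0], [0.0, 0.0, -1.0]]
force: [-0.3, -0.7, -1.3]
width: 0.251
```

Run:
```python
from h import *
d=grab('wrist'); save(d,'w3',s=1.25); grab('top'); grab('scene')
go([.527,-.272,.235],-35)
```

```text
shift [0.1322 0.0046 0.0006] rot [0.0001 0.     0.0039] tcp [ 0.4478 -0.378   0.2356] F [-0.1 -0.5 -0.7] w 0.249 t 9.35
```

View pics/w3.png

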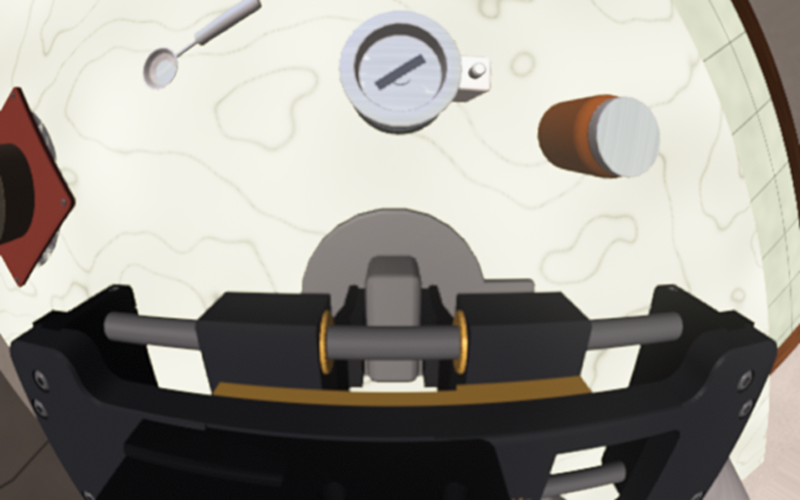

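The wrist view (800x500) shows the held lid, tab to the right (508,287); the grinder rim at (401,70) and the pin at (477,70). Now measure rim, pin and held lid from this one picture.

Run:
```python
from h import *
d=load('wrist'); K,T,zm=d['intrinsics'],d['T'],d['z_map']
v,u=np.mgrid[:400,:640]; x,y=u-K[0,2],v-K[1,2]; r=np.hypot(x,y)+1e-9; t=np.tan(r/K[0,0])
P=np.stack([t*x/r*zm,-t*y/r*zm,-zm],-1)@T[:3,:3].T+T[:3,3]; z=P[...,2]
g=(u>265)&(u<400)&(v<110)
rim=(g&(z>.106)&(z<.114)&(u<372)); q=P[rim][:,:2]; print(rim.sum(),np.median(z[rim]))
c=np.array([.527,-.272])
for _ in range(8):
    rr=np.linalg.norm(q-c,axis=1); k=(rr>.030)&(rr<.050); e=cv2.minEnclosingCircle(q[k].astype(np.float32)); c=np.array(e[0])
print('rim enclosing',e,'mean annulus',circ(q[k]))
# edge circle by rays: outer contour of bluish mask
px=d['pixels'].astype(int); m=((px[...,2]-px[...,0]>3)&g&(u<372)).astype(np.uint8)
m=cv2.morphologyEx(m,cv2.MORPH_CLOSE,np.ones((5,5)))
ct=max(cv2.findContours(m,0,cv2.CHAIN_APPROX_NONE)[0],key=cv2.contourArea)[:,0]
p=fray(d,ct,.110)[:,:2]; c2=c
for _ in range(5):
    rr=np.linalg.norm(p-c2,axis=1); c2,R2=circ(p[abs(rr-.046)<.003])
print('rim rays',c2,R2,(abs(rr-.046)<.003).mean())
pin=fray(d,(477/1.25,68/1.25),.118)[0,:2]; 
for cc in (c,c2): print('pin',pin,np.linalg.norm(pin-cc),np.degrees(np.arctan2(*(pin-cc)[::-1])))
hs=g&(u>366)&(z>.094)&(z<.101); h=P[hs][:,:2]; rr=np.linalg.norm(h-c,axis=1); h=h[(rr>.05)&(rr<.075)].mean(0)-c; print('housing',np.degrees(np.arctan2(h[1],h[0])))
# held lid
s=sensors.read_state(); M=s['tool_rot']; L=(P-s['eef_pos'])@M  # tool frame
ld=(L[...,2]>-.003)&(L[...,2]<.012)&(v>160)&(v<300)&(abs(px[...,0]-px[...,2])<25)&(np.hypot(L[...,0],L[...,1])<.085)
print('lid z',np.median(L[...,2][ld]),ld.sum())
q=L[ld][:,:2].astype(np.float64)
b=[]  # front arc: farthest along +x by y bin
for yb in np.arange(-.042,.04,.003):
    w=q[(q[:,1]>=yb)&(q[:,1]<yb+.003)]
    if len(w)>3: b.append([yb+.0015,w[:,0].max()])
b=np.array(b)[:,::-1]; print('arc',circ(b))
tb=q[q[:,1]>.05]; print('tab edge',[ (round(y,3),round(tb[(tb[:,1]>y)&(tb[:,1]<y+.005)][:,0].max(),4)) for y in np.arange(.05,.07,.005) if ((tb[:,1]>y)&(tb[:,1]<y+.005)).any()])
bt=(L[...,2]>-.032)&(L[...,2]<-.022)&(abs(L[...,1])<.013)&(abs(L[...,0])<.04); print('bar front x',L[bt][:,0].max() if bt.any() else None, np.median(L[bt][:,2]) if bt.any() else None)
```

```text
3288 0.10837110178914039
rim enclosing ((0.5271722674369812, -0.27391260862350464), 0.046236950904130936) mean annulus (array([ 0.52715964, -0.27404615]), np.float64(0.039975090233609824))
rim rays [ 0.52708061 -0.27310126] 0.04341042264044491 0.6856060606060606
pin [ 0.57169962 -0.30633553] 0.055081124055346334 -36.06051100858802
pin [ 0.57169962 -0.30633553] 0.05563607056630154 -36.68041299896685
housing -36.399351707845966
lid z 0.007257027186730275 7449
arc (array([-0.00170722,  0.00055098]), np.float64(0.04623644317165718))
tab edge [(np.float64(0.05), np.float64(0.0097)), (np.float64(0.055), np.float64(0.0102)), (np.float64(0.06), np.float64(0.0099)), (np.float64(0.065), np.float64(0.01)), (np.float64(0.07), np.float64(0.0045))]
bar front x 0.02471244589732152 -0.024489885704590136
```

Run:
```python
from h import *
go([.5272,-.2738,.165],-36.3)
```

```text
shift [0.1308 0.0058 0.0706] rot [0.0001 0.     0.0266] tcp [ 0.4478 -0.378   0.2356] F [-0.1 -0.5 -0.7] w 0.249 t 9.35
```

step_arm([
  [0.03, 0.002, 0, 0, 0, 0.01, 0],
  [0.06, 0.003, 0, 0, 0, 0.02, 0],
  [0.09, 0.004, 0, 0, 0, 0.0265, 0],
  [0.115, 0.0055, 0, 0, 0, 0.0265, 0],
  [0.131, 0.006, 0.01, 0, 0, 0.0265, 0],
  [0.131, 0.006, 0.03, 0, 0, 0.0265, 0],
  [0.131, 0.006, 0.05, 0, 0, 0.0265, 0],
  [0.131, 0.006, 0.07, 0, 0, 0.0265, 0],
  [0.131, 0.006, 0.07, 0, 0, 0.0265, 0],
  [0.131, 0.006, 0.07, 0, 0, 0.0265, 0],
])

```text
clock: 10.35
eef_pos: [0.527, -0.2743, 0.1655]
tool_rot: [[0.593, 0.805, -0.001], [0.805, -0.593, -0.0], [-0.001, -0.001, -1.0]]
force: [0.3, 0.8, -0.2]
width: 0.25
```

Run:
```python
from h import *
go([.5272,-.2738,.1237],-36.3); d=grab('scene'); grab('wrist')
save(d,'s2',(180,120,310,260),5)
go([.5272,-.2738,.1237],-36.3)
```

```text
shift [ 0.0005 -0.0001  0.0418] rot [-0.0006  0.0008 -0.0007] tcp [ 0.527  -0.2743  0.1655] F [ 0.3  0.8 -0.2] w 0.25 t 10.35
shift [ 0.0002 -0.0009  0.0428] rot [ 0.0013 -0.0002 -0.0005] tcp [ 0.5278 -0.2744  0.1665] F [-0.3  0.5 -1.1] w 0.251 t 10.45
```

View pics/s2.png

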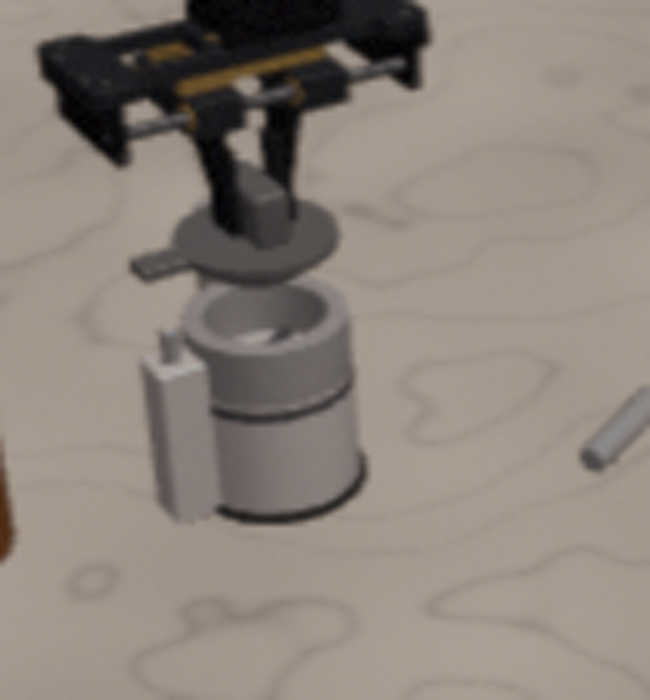

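The scene crop shows the lid above the bowl, tab over the housing and pin (pin at (170,345), tab at (160,265)). Lower it gently and watch the force.

step_arm([
  [0, -0.0005, 0.008, 0, 0, 0, 0],
  [0, -0.0005, 0.016, 0, 0, 0, 0],
  [0, -0.0005, 0.022, 0, 0, 0, 0],
  [0, -0.0005, 0.027, 0, 0, 0, 0],
  [0, -0.0005, 0.029, 0, 0, 0, 0],
  [0, -0.0005, 0.031, 0, 0, 0, 0],
  [0, -0.0005, 0.032, 0, 0, 0, 0],
  [0, -0.0005, 0.032, 0, 0, 0, 0],
  [0, -0.0005, 0.032, 0, 0, 0, 0],
  [0, -0.0005, 0.032, 0, 0, 0, 0],
], squeeze=40)

```text
clock: 11.45
eef_pos: [0.5272, -0.2736, 0.1338]
tool_rot: [[0.592, 0.806, 0.0], [0.806, -0.592, -0.0], [0.0, 0.0, -1.0]]
force: [1.1, -1.1, -1.2]
width: 0.251
```

Run:
```python
from h import *
go([.5272,-.2738,.1237],-36.3); print(sensors.read_state()['moment'])
```

```text
shift [-0.0001  0.0002  0.0101] rot [ 0.0003 -0.0001 -0.    ] tcp [ 0.5272 -0.2736  0.1338] F [ 1.1 -1.1 -1.2] w 0.251 t 11.45
[-0.09337405  0.10843099 -0.02840155]
```

step_arm([
  [0, 0, 0.001, 0, 0, 0, 0],
  [0, 0, 0.002, 0, 0, 0, 0],
  [0, 0, 0.003, 0, 0, 0, 0],
  [0, 0, 0.004, 0, 0, 0, 0],
  [0, 0, 0.005, 0, 0, 0, 0],
  [0, 0, 0.006, 0, 0, 0, 0],
  [0, 0, 0.006, 0, 0, 0, 0],
  [0, 0, 0.006, 0, 0, 0, 0],
  [0, 0, 0.006, 0, 0, 0, 0],
  [0, 0, 0.006, 0, 0, 0, 0],
])

```text
clock: 12.45
eef_pos: [0.5271, -0.2735, 0.1276]
tool_rot: [[0.592, 0.806, 0.0], [0.806, -0.592, -0.0], [-0.0, 0.0, -1.0]]
force: [-1.3, -0.0, 2.9]
width: 0.248
```

Run:
```python
from h import *
go([.5272,-.2738,.1237],-36.3); s=sensors.read_state();print(s['moment'], (s['tool_rot'].T@s['force']).round(1))
```

```text
shift [-0.0001  0.0002  0.0039] rot [0.0001 0.     0.0001] tcp [ 0.5271 -0.2735  0.1276] F [-1.3 -0.   2.9] w 0.248 t 12.45
[ 0.01622145  0.18337033 -0.06822663] [-0.8 -1.  -2.9]
```

The spring is felt (about 4 N) with no side force. Continue.

step_arm([
  [0, 0, 0.0005, 0, 0, 0, 0],
  [0, 0, 0.001, 0, 0, 0, 0],
  [0, 0, 0.0015, 0, 0, 0, 0],
  [0, 0, 0.002, 0, 0, 0, 0],
  [0, 0, 0.0025, 0, 0, 0, 0],
  [0, 0, 0.003, 0, 0, 0, 0],
  [0, 0, 0.0035, 0, 0, 0, 0],
  [0, 0, 0.0035, 0, 0, 0, 0],
  [0, 0, 0.0035, 0, 0, 0, 0],
  [0, 0, 0.0035, 0, 0, 0, 0],
])

```text
clock: 13.45
eef_pos: [0.5271, -0.2736, 0.1241]
tool_rot: [[0.592, 0.806, 0.0], [0.806, -0.592, -0.0], [0.0, 0.0, -1.0]]
force: [-1.3, 0.7, 4.3]
width: 0.25
```

step_arm([
  [0, 0, 0.0005, 0, 0, 0, 0],
  [0, 0, 0.0005, 0, 0, 0, 0],
  [0, 0, 0.0005, 0, 0, 0, 0],
  [0, 0, 0.001, 0, 0, 0, 0],
  [0, 0, 0.001, 0, 0, 0, 0],
  [0, 0, 0.001, 0, 0, 0, 0],
  [0, 0, 0.001, 0, 0, 0, 0],
  [0, 0, 0.001, 0, 0, 0, 0],
  [0, 0, 0.001, 0, 0, 0, 0],
  [0, 0, 0.001, 0, 0, 0, 0],
])

```text
clock: 14.45
eef_pos: [0.5272, -0.2736, 0.1237]
tool_rot: [[0.592, 0.806, 0.0], [0.806, -0.592, 0.0], [0.0, 0.0, -1.0]]
force: [-2.5, 2.8, 10.2]
width: 0.251
```

step_arm([
  [0, 0, 0.0003, 0, 0, 0, 0],
  [0, 0, 0.0006, 0, 0, 0, 0],
  [0, 0, 0.0008, 0, 0, 0, 0],
  [0, 0, 0.001, 0, 0, 0, 0],
  [0, 0, 0.001, 0, 0, 0, 0],
  [0, 0, 0.001, 0, 0, 0, 0],
  [0, 0, 0.001, 0, 0, 0, 0],
  [0, 0, 0.001, 0, 0, 0, 0],
  [0, 0, 0.001, 0, 0, 0, 0],
  [0, 0, 0.001, 0, 0, 0, 0],
])

```text
clock: 15.45
eef_pos: [0.5272, -0.2735, 0.1237]
tool_rot: [[0.592, 0.806, 0.001], [0.806, -0.592, 0.001], [0.001, 0.0, -1.0]]
force: [-7.5, 4.2, 22.0]
width: 0.25
```

Run:
```python
from h import *
d=grab('scene'); grab('wrist'); save(d,'s3',(180,120,310,260),5)
go([.5272,-.2738,.1237],-36.3); s=sensors.read_state();print(s['moment'], (s['tool_rot'].T@s['force']).round(1))
```

```text
shift [-0.0001  0.0002 -0.    ] rot [ 0.     -0.0012 -0.0001] tcp [ 0.5271 -0.2736  0.1237] F [-7.2  5.6 22. ] w 0.248 t 15.55
[1.01514826 1.68698443 0.04657573] [  0.3  -9.1 -22. ]
```

View pics/s3.png

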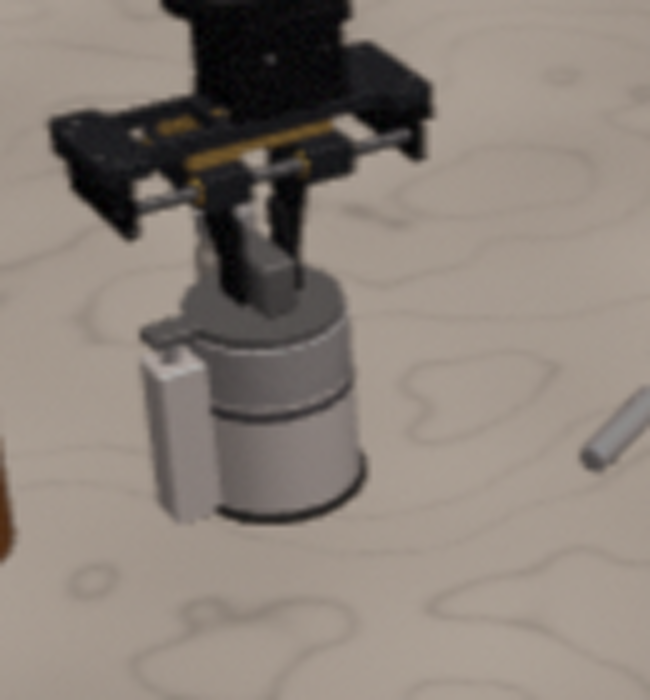

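The lid sits flush on the rim, tab on the pressed pin (175,345), at about 22 N down. Hold, then hand in.

step_arm([
  [0, 0, 0, 0, 0, 0, 0],
  [0, 0, 0, 0, 0, 0, 0],
  [0, 0, 0, 0, 0, 0, 0],
  [0, 0, 0, 0, 0, 0, 0],
  [0, 0, 0, 0, 0, 0, 0],
  [0, 0, 0, 0, 0, 0, 0],
  [0, 0, 0, 0, 0, 0, 0],
  [0, 0, 0, 0, 0, 0, 0],
  [0, 0, 0, 0, 0, 0, 0],
  [0, 0, 0, 0, 0, 0, 0],
])

```text
clock: 16.55
eef_pos: [0.5272, -0.2736, 0.1237]
tool_rot: [[0.592, 0.806, 0.001], [0.806, -0.592, 0.001], [0.001, 0.0, -1.0]]
force: [-6.7, 4.5, 21.4]
width: 0.246
```

step_arm([
  [0, 0, 0, 0, 0, 0, 0],
  [0, 0, 0, 0, 0, 0, 0],
  [0, 0, 0, 0, 0, 0, 0],
  [0, 0, 0, 0, 0, 0, 0],
  [0, 0, 0, 0, 0, 0, 0],
  [0, 0, 0, 0, 0, 0, 0],
  [0, 0, 0, 0, 0, 0, 0],
  [0, 0, 0, 0, 0, 0, 0],
  [0, 0, 0, 0, 0, 0, 0],
  [0, 0, 0, 0, 0, 0, 0],
])

```text
clock: 17.55
eef_pos: [0.5272, -0.2736, 0.1237]
tool_rot: [[0.592, 0.806, 0.001], [0.806, -0.592, 0.001], [0.001, 0.0, -1.0]]
force: [-8.0, 6.3, 21.6]
width: 0.249
```

```bash
python3 -c "
from h import *
print(order.sign_off())"
```

```text
the job is handed in; nothing more can be done
None
```

I set the grey tabbed lid on the grinder with its tab over the switch pin and pressed it home. I handed the job in at 17.6 s with the lid still held down.

- **Seating:** the last camera crop shows the lid flush on the rim with the tab on the pin. The tool stopped at z = 0.1237 m, the height I had computed for fully home. Tool tilt was about 0.001 rad, and it was within about 1 mm of the measured grinder axis.
- **Force:** the push was steady at about 22 N down for more than 2 s, with the grip still closed on the bar. There was also about 9–10 N of side force, which I left because nothing was sliding.
- **Not measured:** there was no direct reading of the pin's travel. I inferred it from the seating height and from the push rising about 4–5 N as the tab pressed the pin down.
- **Failed step:** my first grasp missed because the fingers close more slowly than I had allowed for. A camera check showed the lid had not moved, and the second grasp held.

I did not measure the other items again at the end.

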